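Free the seized stop and close it on the bracket

TASK

The sliding stop on the slotted setting plate has seized where it stands. Break its black star knob loose with a firm anticlockwise twist and back it off half a turn, then slide the stop up until it holds the zinc bracket square against the fixed fence. Leave the knob slack: I will measure the bracket with the caliper and then nip it up myself.

Things in the scene. Friction and masses are not known exactly. Their poses are not given: they have to be found in the camera images.
- setting_plate: fixed slotted plate, aluminium on a dark base, 300 x 110 x 20 mm; origin at the centre of its underside on the bench, z up, x along its length and T-slot, from the sliding stop towards the fixed fence. The fence is a blue block across the +x end, 96 mm wide, 20 mm thick, its top 52 mm above the bench, its ground face looking to -x at x = +130 mm
- fence_face (a point): middle of the foot of the fence's ground face, on the plate's top (20 mm above the bench); axes as the plate's
- stop_slide (a joint): travel of the sliding stop along the plate's +x in m, from 0 (rear) to 0.125; 0.01 to 0.07 at first, 0.111 when bracket, stop and fence all touch. Locked (35 N) until the knob is loose, then slides at 2 to 3 N. The stop is a blue block 66 x 66 mm, top 50 mm above the bench, the knob on it; its nose towards the fence ends in a steel cross-bar 52 mm wide
- stop_face (a point): middle of the front (+x) face of the stop's cross-bar, 30 mm above the bench, 60 mm ahead of the knob's axis
- knob (a joint): turn of the star knob in rad, 0 tight as at the start (it goes no tighter), growing anticlockwise seen from above, 4.4 at most. The first 0.5 rad is stiff (about 0.5 Nm, easing off); beyond that it turns freely and stays where it is left. Yellow paint marks on a lobe and on the block line up while it is tight
- knob_grip (a point): on the vertical axis of the black star knob, at half its height, 81 mm above the bench; it moves with the stop and turns with the knob. Knob 56 mm across its six lobes, 26 mm high (68 to 94 mm above the bench), free space for fingertips below it down to 53 mm. One lobe points along this point's -y, the others every 60 degrees; flat pads in opposite gaps stand about 51 mm apart
- steel_bracket: loose bright zinc bracket, a channel 34 (x) x 64 (y) x 50 mm (z), 0.11 kg, standing on the plate between stop and fence; origin at the centre of its underside, z up. Its high wall (50 mm) is the +x side, 17 mm from the origin, 5 to 15 mm off the fence at first; its low wall (20 mm) is the -x side, 17 mm from the origin, facing the stop
Mind the look-alikes: they are no part of the job. What is meant by the steel_bracket is not purple, turquoise or yellow, and is the larger of those in its own colour.

How it is judged (in metres and radians):
On the way, in this order (a step that is already met when the one before it is completed fails the run):
1. the knob is broken loose and backed off by half a turn (value of joint knob above 2.6 rad), for 0.1 s.
2. the stop is closed on the bracket (value of joint stop_slide above 0.1075 m), for 0.1 s.
At the end, for the whole second after the job is handed in: The knob is still slack (at least 2.2 rad from tight), the stop is closed to within 3.5 mm of full contact, and the bracket stands upright on the plate between stop and fence, within 3.5 mm of the fence, square to it within 0.06 rad, no more than 20 mm off the plate's centre line, at rest (value of joint knob above 2.2 rad and value of joint stop_slide above 0.1075 m and x of steel_bracket in the frame of fence_face between -0.0205 and -0.014 m and y of steel_bracket in the frame of fence_face between -0.02 and 0.02 m and angle between the x axis of steel_bracket and the x axis of setting_plate, either way round below 0.06 rad and angle between steel_bracket's own z axis and vertical below 0.06 rad and linear speed of steel_bracket below 0.01 m/s); the robot touches nothing.
It also fails if it takes over 53 s, if anything falls off the work surface, if the arm or the gripper's body presses on something with over 40 N, if the wrist force passes 120 N, or if a joint passes its speed limit or range.

ROBOT

A 6-joint arm with a two-finger parallel gripper is mounted at the origin on a cart in front of the work surface, level with it; the furniture and walls round the work are solid. World frame = base frame: x ahead of the robot, y to its left, z up, the work surface at z = 0. Lengths are in m, angles in degrees, forces in N, time in s.
With the tool pointing down it reaches from about 0.275 to 0.75 m from the base axis. Payload 10.2 kg.
Tool frame: the origin (TCP) lies at the very end of the fingers, on their centre line; the grasp point (between the pads) lies 19 mm behind it; z points along the fingers, y is the line along which they close (so a half turn about z gives the same grasp; the last joint's range is limited). The gripper opens to 88 mm and grips with 3 to 60 N. Pads are 18 mm wide; open, the fingers measure 123 mm over their backs; the gripper's body (75 mm by 187 mm) begins 45 mm behind the grasp point.
Start: joints at [58.19, 17.928, 85.812, -0, 76.261, -12.8], TCP at [0.171, 0.496, 0.239] pointing down, gripper open.
Joint ranges: [-168.41, 168.41], [-55.51, 124.54], [10.69, 146.95], [-70.63, 250.63], [1, 178], [-165.06, 165.06]. Speed limits (degrees/s): [136.94, 136.94, 172.46, 180, 180, 180].

INTERFACE

Orientations are given as a 3x3 rotation matrix whose columns are the frame's x, y, z axes.
In Python, from station import robot gives the robot as it stands. The module is installed in compiled form; this text tells all that it offers.
- The arm moves only by the tool drive_tool, never from a script. Its argument "moves" is a list of rows, each an object with "delta_pos": the shift along the tool's x, y, z in mm, a list of three; "delta_rot": the turn, a rotation vector about the tool's x, y, z in degrees, a list of three. A call has 1 to 20 rows; each row shifts and turns the commanded pose from where the row before left it, along the tool's axes as they then stand; what a row does not reach is not made up. A row lasts 1/8 s, in which the tool goes at most 62.5 mm and 10.7 degrees, less where a joint would pass 70% of its speed; a pose out of reach is approached as far as the arm can. A call with a gripper value outside its range is refused whole. "grip" is the gripper's target within -1 to 1 (shut at 1, half-way at 0, fully open at -1), set as the call begins (left out, the last holds). The fingers move at their own pace and stop on an object; "newtons" is the grip in N (left out, the last holds). Time passes only in rows, so rows that do not move let the fingers close. It gives the time, the measured TCP pose, the force, the opening and the grip force at its end, in the units of the state.
- robot.sense(): the state, without advancing time (a new reading comes with each control period).
- robot.snapshot(name): name is "scene" or "side" or "wrist"; returns (picture, depth): 400x640x3 uint8, blue, green, red; 400x640 float32, m along the optical axis (not along the pixel's ray), 0 where there is no reading.
- robot.camera_params(name): a dict with "fx", "fy", "cx", "cy" (pixels), "R" (3x3) and "t" (3): a world point X has camera coordinates R X + t; the wrist camera has in their place "T_tool_cam" (4x4, takes a point from camera to tool coordinates, whose origin is the TCP and whose axes are the flange's). Camera axes: x right, y down, z forward; pixel columns grow to the right and rows downward; lengths in m; the calibration is good to about 2 mm. A picture is of the moment at which its call begins: read the wrist's pose just before it. camera_params takes no time and is no camera call.
- robot.close_job(): hands the job in; it is judged then, once.
Trained networks look in the newest picture that a camera, given by its name, has taken for a name from the list of things; names that differ only in an ending like _2 or _b are one class to them, and where a whole thing is asked for, a point or a joint stands for the part that bears it (a point fixed in the world has none). Each returns a list of dicts, best first, with "score" (0 to 1); they miss things now and then, are a little off and sometimes report something else, mostly with a low value. They report only what shows in the picture. A call takes as long as a camera call. They do not tell look-alikes from the thing itself.
- robot.trace(thing, camera): "mask" (400x640 bool, what is visible of it) and "point" ([column, row] as shares, 0 to 1, of the picture: columns of its width, rows of its height, amid what is visible of it).
- robot.pinpoint(thing, camera): "point" ([column, row] as shares, 0 to 1, of the picture: columns of its width, rows of its height: a listed point, or the origin of a listed thing).
The state is a dict: "clock": time; "joints": joint angles; "joint_velocities": joint speeds; "joint_efforts": joint torques, N m; "eef_pos": TCP position; "orientation": TCP orientation; "wrist_force": force on the tool from outside, world axes, zero at the start; "wrist_torque": the same for the moment, N m; "grip_width": finger opening in m; "finger_force": force on a finger pad.
Only numpy, scipy, OpenCV 4.12 (cv2) and the standard library are available. Lean on these libraries where they do the work, as an engineer would, in place of code of your own. Each camera call takes 0.05 s, during which the arm holds its last target. There are 200 camera calls.

## Working session

There is one attempt and no reset: what is moved stays moved. The work goes in short steps, Python scripts to look and compute and a tool call to move; the robot and the scene stay as the last step left them, time stands still between calls to the robot, and variables do not carry over. Pictures are saved under pics/ and viewed, at most 10 in all, crops included, and the job is handed in when it is done.

Besides the shell and the picture viewer there is one more tool, called as name(argument=value, ...) on one line, values as JSON. drive_tool: Moves the arm, as the interface text tells. Its arguments: {"type":"object","properties":{"moves":{"type":"array"},"grip":{"type":"number"},"newtons":{"type":"number"}},"required":["moves"]}

```bash
mkdir -p pics
cat > h.py <<'E'
import numpy as np, cv2
from station import robot
def ray(cam,uv):
    p=robot.camera_params(cam); d=np.array([(uv[0]-p['cx'])/p['fx'],(uv[1]-p['cy'])/p['fy'],1.])
    if 'R' in p: R=np.array(p['R']);t=np.array(p['t']); return -R.T@t, R.T@d
    s=robot.sense(); T=np.array(p['T_tool_cam']); Rt=np.array(s['orientation'])
    return Rt@T[:3,3]+np.array(s['eef_pos']), Rt@(T[:3,:3]@d)
def atz(cam,uv,z):
    o,d=ray(cam,uv); return o+d*(z-o[2])/d[2]
def pp(n,cam):
    return [(np.array(r['point'])*[640,400],r['score']) for r in robot.pinpoint(n,cam)]
E
python3 - <<'E'
from h import *
ims=[]
for c in ['scene','side']:
    im,d=robot.snapshot(c); cv2.imwrite(f'pics/{c}0.png',im)
    for n,z in [('knob_grip',.081),('stop_face',.03),('fence_face',.02),('steel_bracket',.02),('setting_plate',0)]:
        for uv,s in pp(n,c)[:4]: print(c,n,uv.round(),round(s,2),atz(c,uv,z).round(4))
s=robot.sense();print(s['clock'],s['orientation'])
E
```

```text
scene knob_grip [368. 213.] 0.91 [0.5027 0.0402 0.081 ]
scene stop_face [359. 212.] 0.62 [0.5387 0.1048 0.03  ]
scene fence_face [341. 193.] 0.73 [0.5628 0.2058 0.02  ]
scene fence_face [342. 198.] 0.39 [0.5523 0.1869 0.02  ]
scene steel_bracket [340. 202.] 0.86 [0.5348 0.1758 0.02  ]
scene steel_bracket [278. 235.] 0.8 [0.3422 0.1533 0.02  ]
scene steel_bracket [297. 194.] 0.76 [0.467  0.2692 0.02  ]
scene steel_bracket [323. 184.] 0.69 [0.5521 0.2678 0.02  ]
scene setting_plate [358. 230.] 0.81 [0.5178 0.0841 0.    ]
side knob_grip [304. 180.] 0.66 [0.504  0.0649 0.081 ]
side stop_face [292. 210.] 0.76 [0.5251 0.1125 0.03  ]
side steel_bracket [252. 265.] 0.69 [0.5714 0.3404 0.02  ]
side steel_bracket [277. 230.] 0.67 [0.548  0.1956 0.02  ]
side steel_bracket [307. 273.] 0.57 [0.4821 0.3579 0.02  ]
side steel_bracket [294. 207.] 0.53 [0.5243 0.0718 0.02  ]
side setting_plate [298. 218.] 0.94 [0.5149 0.0868 0.    ]
0.6 [[-9.45454178e-01  3.25755117e-01 -3.22248910e-05]
 [ 3.25755117e-01  9.45454178e-01 -6.22161271e-06]
 [ 2.84404357e-05 -1.63796729e-05 -9.99999999e-01]]
```

View pics/scene0.png

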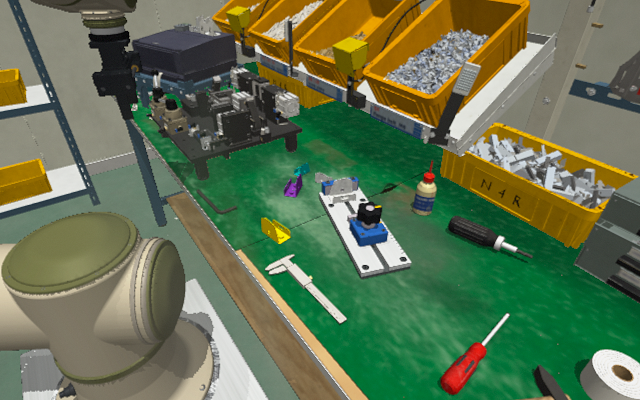

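View pics/side0.png

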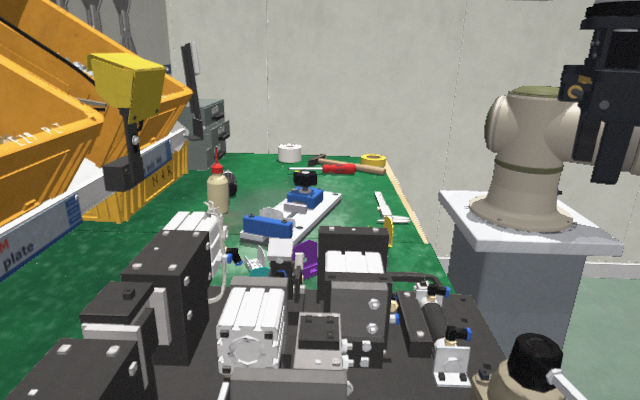

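Scene picture: the plate runs from (385,265) to (340,185), with the knob at (368,213). Bracket candidates are the zinc one at (340,190) in front of the fence, the purple one at (293,186), the turquoise one at (302,171), the yellow one at (275,231), and possibly a small zinc one near (322,178). I choose the one on the plate and will check it from close above.

drive_tool(moves=[{"delta_pos":[-20,-12,-40],"delta_rot":[0,0,0]},{"delta_pos":[-45,-32,-25],"delta_rot":[0,0,0]},{"delta_pos":[-50,-35,-10],"delta_rot":[0,0,0]},{"delta_pos":[-50,-35,-10],"delta_rot":[0,0,0]},{"delta_pos":[-50,-35,-10],"delta_rot":[0,0,0]},{"delta_pos":[-50,-35,-10],"delta_rot":[0,0,0]},{"delta_pos":[-50,-35,0],"delta_rot":[0,0,0]},{"delta_pos":[-50,-35,0],"delta_rot":[0,0,0]},{"delta_pos":[-40,-30,0],"delta_rot":[0,0,0]},{"delta_pos":[0,0,0],"delta_rot":[0,0,0]},{"delta_pos":[0,0,0],"delta_rot":[0,0,0]}], grip=-1)

```text
clock: 1.98
eef_pos: [0.4611, 0.0963, 0.3438]
orientation: [[-0.945, 0.326, -0.0], [0.326, 0.945, 0.0], [0.0, 0.0, -1.0]]
wrist_force: [1.0, 0.2, 0.4]
grip_width: 0.0881
finger_force: 0.0
```

Run:
```python
from h import *
c='wrist'
im,d=robot.snapshot(c); cv2.imwrite('pics/w1.png',im)
print(robot.camera_params(c)['T_tool_cam'])
for n,z in [('knob_grip',.081),('stop_face',.03),('fence_face',.02),('steel_bracket',.02),('setting_plate',0)]:
    for uv,s in pp(n,c)[:3]: print(n,uv.round(),round(s,2),atz(c,uv,z).round(4))
s=robot.sense();print(s['clock'],s['eef_pos'],s['joints'])
```

```text
[[ 6.50990523e-05 -9.48526664e-01 -3.16697274e-01  8.32791177e-02]
 [ 9.99999946e-01 -4.05009603e-05  3.26858796e-04  3.46257207e-04]
 [-3.22860827e-04 -3.16697278e-01  9.48526610e-01 -1.45294768e-01]
 [ 0.00000000e+00  0.00000000e+00  0.00000000e+00  1.00000000e+00]]
knob_grip [298. 204.] 0.77 [0.5039 0.0399 0.081 ]
stop_face [339. 193.] 0.9 [0.5224 0.1041 0.03  ]
fence_face [400. 194.] 0.69 [0.5628 0.2055 0.02  ]
steel_bracket [446. 130.] 0.9 [0.4805 0.3041 0.02  ]
steel_bracket [494. 154.] 0.89 [0.5453 0.3735 0.02  ]
steel_bracket [353.  76.] 0.79 [0.3514 0.1824 0.02  ]
2.275 [0.46110905 0.09659289 0.34387781] [-2.46160863e+00  7.79554561e+00  8.29822085e+01  1.93414199e-03
  8.92062653e+01 -7.35241490e+01]
```

View pics/w1.png

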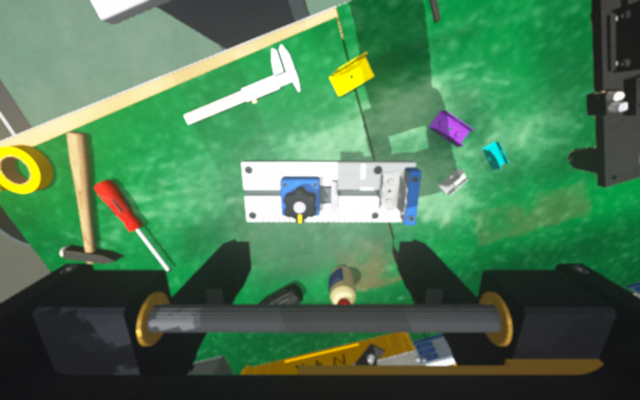

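Wrist picture: the knob is at (298,204) with its yellow mark at (300,217), on the plate's -y side, so the gaps lie along the slot. The zinc bracket is on the plate at (388,187), in front of the blue fence at (411,195). The look-alikes are off the plate: small zinc (453,182), purple (451,127), turquoise (494,154), yellow (352,75). I'll move over the knob with the wrist turned half a turn, so that q6 has room.

drive_tool(moves=[{"delta_pos":[-15,-10,36],"delta_rot":[0,0,0]},{"delta_pos":[-15,-10,36],"delta_rot":[0,0,0]},{"delta_pos":[-15,-10,36],"delta_rot":[0,0,0]},{"delta_pos":[-14,-9.5,36],"delta_rot":[0,0,10]},{"delta_pos":[0,0,0],"delta_rot":[0,0,10]},{"delta_pos":[0,0,0],"delta_rot":[0,0,10]},{"delta_pos":[0,0,0],"delta_rot":[0,0,10]},{"delta_pos":[0,0,0],"delta_rot":[0,0,10]},{"delta_pos":[0,0,0],"delta_rot":[0,0,10]},{"delta_pos":[0,0,0],"delta_rot":[0,0,10]},{"delta_pos":[0,0,0],"delta_rot":[0,0,10]},{"delta_pos":[0,0,0],"delta_rot":[0,0,10]},{"delta_pos":[0,0,0],"delta_rot":[0,0,10]},{"delta_pos":[0,0,0],"delta_rot":[0,0,10]},{"delta_pos":[0,0,0],"delta_rot":[0,0,10]},{"delta_pos":[0,0,0],"delta_rot":[0,0,10]},{"delta_pos":[0,0,0],"delta_rot":[0,0,10]},{"delta_pos":[0,0,0],"delta_rot":[0,0,10]},{"delta_pos":[0,0,0],"delta_rot":[0,0,10]},{"delta_pos":[0,0,0],"delta_rot":[0,0,10]}])

```text
clock: 4.78
eef_pos: [0.5043, 0.0398, 0.1998]
orientation: [[0.987, -0.162, 0.0], [-0.162, -0.987, -0.0], [0.0, -0.0, -1.0]]
wrist_force: [-0.1, 0.4, 0.3]
grip_width: 0.0885
finger_force: 0.0
```

drive_tool(moves=[{"delta_pos":[0,0,0],"delta_rot":[0,0,10]},{"delta_pos":[0,0,0],"delta_rot":[0,0,0]},{"delta_pos":[0,0,0],"delta_rot":[0,0,0]}])

```text
clock: 5.15
eef_pos: [0.5043, 0.0395, 0.1998]
orientation: [[0.947, -0.322, 0.0], [-0.322, -0.947, -0.0], [0.0, 0.0, -1.0]]
wrist_force: [0.2, 0.6, 0.3]
grip_width: 0.0878
finger_force: 0.0
```

Run:
```python
from h import *
c='wrist'
im,d=robot.snapshot(c); cv2.imwrite('pics/w2.png',im)
K=[]
for n,z in [('knob_grip',.081),('stop_face',.03),('fence_face',.02),('steel_bracket',.02),('setting_plate',0)]:
    for uv,s in pp(n,c)[:3]: print(n,uv.round(),round(s,2),atz(c,uv,z).round(4))
s=robot.sense();print(s['clock'],s['eef_pos'],s['orientation'],s['joints'])
# bottle height from scene depth
im,d=robot.snapshot('scene')
for v in (166,172,180,195,208):
    for u in (427,431):
        o,r=ray('scene',(u,v)); print((u,v),(o+r*d[v,u]).round(3))
```

```text
knob_grip [322. 195.] 0.96 [0.5049 0.0413 0.081 ]
stop_face [272. 179.] 0.8 [0.5271 0.0959 0.03  ]
steel_bracket [ 75. 219.] 0.9 [0.559  0.3538 0.02  ]
steel_bracket [113. 189.] 0.81 [0.5776 0.2866 0.02  ]
steel_bracket [198. 184.] 0.7 [0.5496 0.1865 0.02  ]
setting_plate [284. 175.] 0.67 [0.522  0.0873 0.    ]
5.45 [0.50433461 0.03937535 0.19971914] [[ 9.45702462e-01 -3.25033618e-01 -3.06792017e-05]
 [-3.25033618e-01 -9.45702462e-01 -1.74690589e-05]
 [-2.33353652e-05  2.64923040e-05 -9.99999999e-01]] [-8.82637749e+00  1.75013245e+01  9.24492403e+01 -1.33911836e-03
  7.00510186e+01  1.00141691e+02]
(427, 166) [0.886 0.194 0.   ]
(431, 166) [0.697 0.046 0.131]
(427, 172) [ 0.862  0.172 -0.002]
(431, 172) [ 0.872  0.166 -0.002]
(427, 180) [0.689 0.043 0.097]
(431, 180) [0.695 0.037 0.098]
(427, 195) [0.683 0.031 0.064]
(431, 195) [0.694 0.028 0.061]
(427, 208) [0.687 0.026 0.027]
(431, 208) [0.699 0.023 0.024]
```

View pics/w2.png

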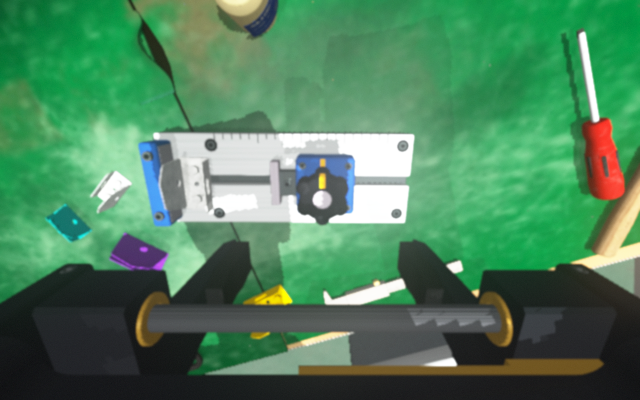

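The bracket is on the plate at (195,182), with the small zinc look-alike off it at (110,187). The knob is at (322,195) with its mark aligned. The bottle is 0.19 m clear. Now descend and grip.

drive_tool(moves=[{"delta_pos":[0,-1.5,40],"delta_rot":[0,0,0]},{"delta_pos":[0,0,40],"delta_rot":[0,0,0]},{"delta_pos":[0,0,30],"delta_rot":[0,0,0]},{"delta_pos":[0,0,18],"delta_rot":[0,0,0]},{"delta_pos":[0,0,10],"delta_rot":[0,0,0]},{"delta_pos":[0,0,0],"delta_rot":[0,0,0]}])

```text
clock: 6.25
eef_pos: [0.5048, 0.0408, 0.0616]
orientation: [[0.946, -0.326, -0.001], [-0.326, -0.946, 0.0], [-0.001, 0.0, -1.0]]
wrist_force: [0.6, -0.3, 0.9]
grip_width: 0.0879
finger_force: 0.0
```

drive_tool(moves=[{"delta_pos":[0,0,0],"delta_rot":[0,0,0]},{"delta_pos":[0,0,0],"delta_rot":[0,0,0]},{"delta_pos":[0,0,0],"delta_rot":[0,0,0]},{"delta_pos":[0,0,0],"delta_rot":[0,0,0]},{"delta_pos":[0,0,0],"delta_rot":[0,0,0]},{"delta_pos":[0,0,0],"delta_rot":[0,0,0]}], grip=1, newtons=25)

```text
clock: 7.0
eef_pos: [0.505, 0.041, 0.0619]
orientation: [[0.945, -0.326, 0.0], [-0.326, -0.945, 0.0], [0.0, -0.0, -1.0]]
wrist_force: [0.4, 3.4, 2.3]
grip_width: 0.049
finger_force: 25.0
```

Seated in the gaps, with a 49 mm opening. Start the break-loose twist.

drive_tool(moves=[{"delta_pos":[0,0,0],"delta_rot":[0,0,0]},{"delta_pos":[0,0,0],"delta_rot":[0,0,-6]},{"delta_pos":[0,0,0],"delta_rot":[0,0,-6]},{"delta_pos":[0,0,0],"delta_rot":[0,0,-6]},{"delta_pos":[0,0,0],"delta_rot":[0,0,-6]},{"delta_pos":[0,0,0],"delta_rot":[0,0,-6]},{"delta_pos":[0,0,0],"delta_rot":[0,0,-6]},{"delta_pos":[0,0,0],"delta_rot":[0,0,0]}], newtons=45)

```text
clock: 8.0
eef_pos: [0.5048, 0.0404, 0.0619]
orientation: [[0.957, 0.292, -0.0], [0.292, -0.957, -0.001], [-0.0, 0.001, -1.0]]
wrist_force: [-2.2, -1.1, 6.1]
grip_width: 0.0483
finger_force: 45.1
```

drive_tool(moves=[{"delta_pos":[0,0,0],"delta_rot":[0,0,-9]},{"delta_pos":[0,0,0],"delta_rot":[0,0,-9]},{"delta_pos":[0,0,0],"delta_rot":[0,0,-9]},{"delta_pos":[0,0,0],"delta_rot":[0,0,-9]},{"delta_pos":[0,0,0],"delta_rot":[0,0,-9]},{"delta_pos":[0,0,0],"delta_rot":[0,0,-9]},{"delta_pos":[0,0,0],"delta_rot":[0,0,-9]},{"delta_pos":[0,0,0],"delta_rot":[0,0,-9]},{"delta_pos":[0,0,0],"delta_rot":[0,0,-9]},{"delta_pos":[0,0,0],"delta_rot":[0,0,-9]},{"delta_pos":[0,0,0],"delta_rot":[0,0,-9]},{"delta_pos":[0,0,0],"delta_rot":[0,0,-9]},{"delta_pos":[0,0,0],"delta_rot":[0,0,-9]},{"delta_pos":[0,0,0],"delta_rot":[0,0,-9]},{"delta_pos":[0,0,0],"delta_rot":[0,0,-9]},{"delta_pos":[0,0,0],"delta_rot":[0,0,-9]},{"delta_pos":[0,0,0],"delta_rot":[0,0,0]},{"delta_pos":[0,0,0],"delta_rot":[0,0,0]}])

```text
clock: 10.25
eef_pos: [0.5047, 0.0405, 0.0619]
orientation: [[-0.945, 0.328, -0.0], [0.328, 0.945, -0.001], [0.0, -0.001, -1.0]]
wrist_force: [-2.3, -1.2, 5.6]
grip_width: 0.0484
finger_force: 45.1
```

Run:
```python
from h import *
s=robot.sense();print(s['eef_pos'],s['wrist_force'],s['wrist_torque'],s['joints'],s['grip_width'])
c='wrist'
im,d=robot.snapshot(c); cv2.imwrite('pics/w3.png',im)
for n,z in [('knob_grip',.081),('stop_face',.03),('fence_face',.02),('steel_bracket',.02),('setting_plate',0)]:
    for uv,sc in pp(n,c)[:4]: print(n,uv.round(),round(sc,2),atz(c,uv,z).round(4))
```

```text
[0.50473264 0.04048515 0.0619031 ] [-2.33997805 -1.24581146  5.59447441] [-0.12088797  0.33819303  0.03591813] [-8.67623709e+00  2.81057476e+01  1.00533536e+02 -4.10690032e-02
  5.13719353e+01 -7.95020945e+01] 0.0484437464944429
knob_grip [323. 273.] 0.72 [0.5035 0.0409 0.081 ]
stop_face [410. 232.] 0.66 [0.5235 0.0984 0.03  ]
fence_face [563. 226.] 0.75 [0.5611 0.2075 0.02  ]
steel_bracket [533. 218.] 0.8 [0.5477 0.1873 0.02  ]
setting_plate [377. 213.] 0.91 [0.5154 0.0823 0.    ]
```

View pics/w3.png

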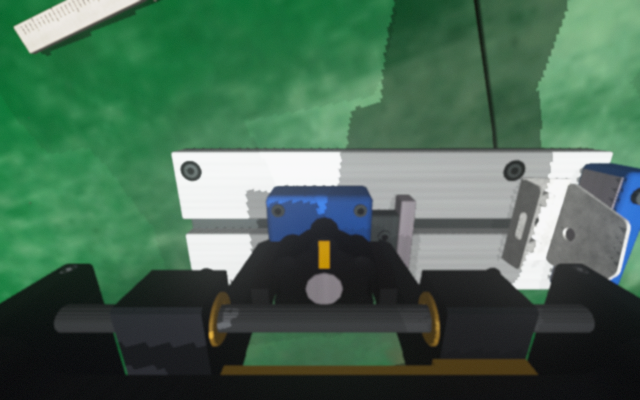

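The yellow mark now points the opposite way at (323,255), so the knob is about half a turn off. The bracket stands slightly skewed at (533,218). The remaining travel is about 82 mm along tool +y. First part:

drive_tool(moves=[{"delta_pos":[0,3,0],"delta_rot":[0,0,0]},{"delta_pos":[0,6,0],"delta_rot":[0,0,0]},{"delta_pos":[0,8,0],"delta_rot":[0,0,0]},{"delta_pos":[0,8,0],"delta_rot":[0,0,0]},{"delta_pos":[0,8,0],"delta_rot":[0,0,0]},{"delta_pos":[0,8,0],"delta_rot":[0,0,0]},{"delta_pos":[0,8,0],"delta_rot":[0,0,0]},{"delta_pos":[0,6,0],"delta_rot":[0,0,0]},{"delta_pos":[0,4,0],"delta_rot":[0,0,0]},{"delta_pos":[0,2,0],"delta_rot":[0,0,0]},{"delta_pos":[0,0,0],"delta_rot":[0,0,0]}], newtons=30)

```text
clock: 11.92
eef_pos: [0.5248, 0.0984, 0.0619]
orientation: [[-0.945, 0.328, 0.0], [0.328, 0.945, -0.0], [-0.0, -0.0, -1.0]]
wrist_force: [-0.5, 0.8, 4.9]
grip_width: 0.0493
finger_force: 30.0
```

Run:
```python
from h import *
c='wrist'
im,d=robot.snapshot(c); cv2.imwrite('pics/w4.png',im)
for n,z in [('stop_face',.03),('fence_face',.02),('steel_bracket',.02)]:
    for uv,sc in pp(n,c)[:4]: print(n,uv.round(),round(sc,2),atz(c,uv,z).round(4))
```

```text
stop_face [411. 233.] 0.66 [0.5442 0.1567 0.03  ]
fence_face [481. 228.] 0.76 [0.5629 0.2081 0.02  ]
steel_bracket [605.  70.] 0.77 [0.4817 0.2972 0.02  ]
steel_bracket [449. 220.] 0.63 [0.549  0.1873 0.02  ]
steel_bracket [594. 193.] 0.61 [0.5625 0.288  0.02  ]
```

View pics/w4.png

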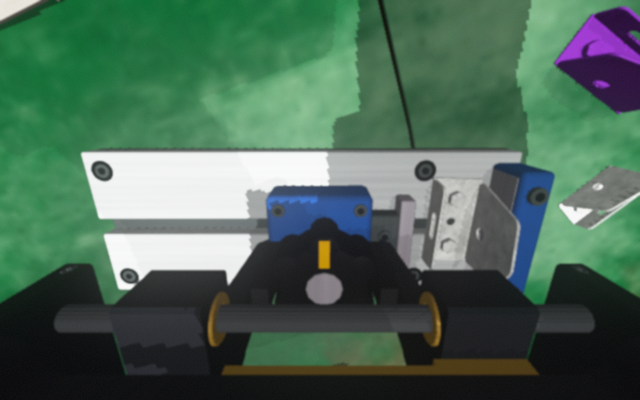

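The stop follows the hand. The bracket is ahead of the bar at (440,225). Close slowly.

drive_tool(moves=[{"delta_pos":[0,2,0],"delta_rot":[0,0,0]},{"delta_pos":[0,2,0],"delta_rot":[0,0,0]},{"delta_pos":[0,2,0],"delta_rot":[0,0,0]},{"delta_pos":[0,1.5,0],"delta_rot":[0,0,0]},{"delta_pos":[0,1.5,0],"delta_rot":[0,0,0]},{"delta_pos":[0,1,0],"delta_rot":[0,0,0]},{"delta_pos":[0,1,0],"delta_rot":[0,0,0]},{"delta_pos":[0,1,0],"delta_rot":[0,0,0]},{"delta_pos":[0,1,0],"delta_rot":[0,0,0]},{"delta_pos":[0,1,0],"delta_rot":[0,0,0]},{"delta_pos":[0,1,0],"delta_rot":[0,0,0]},{"delta_pos":[0,1,0],"delta_rot":[0,0,0]},{"delta_pos":[0,1,0],"delta_rot":[0,0,0]},{"delta_pos":[0,0,0],"delta_rot":[0,0,0]}])

```text
clock: 13.88
eef_pos: [0.5302, 0.1142, 0.0619]
orientation: [[-0.945, 0.328, -0.0], [0.328, 0.945, -0.001], [-0.0, -0.001, -1.0]]
wrist_force: [-2.0, -0.9, 6.2]
grip_width: 0.0488
finger_force: 30.0
```

drive_tool(moves=[{"delta_pos":[0,0.8,0],"delta_rot":[0,0,0]},{"delta_pos":[0,0.8,0],"delta_rot":[0,0,0]},{"delta_pos":[0,0.8,0],"delta_rot":[0,0,0]},{"delta_pos":[0,0,0],"delta_rot":[0,0,0]}])

```text
clock: 14.38
eef_pos: [0.531, 0.1165, 0.0619]
orientation: [[-0.945, 0.328, -0.0], [0.328, 0.945, -0.001], [-0.0, -0.001, -1.0]]
wrist_force: [-2.0, -1.0, 6.0]
grip_width: 0.0486
finger_force: 30.0
```

drive_tool(moves=[{"delta_pos":[0,0.8,0],"delta_rot":[0,0,0]},{"delta_pos":[0,0.8,0],"delta_rot":[0,0,0]},{"delta_pos":[0,0,0],"delta_rot":[0,0,0]}])

```text
clock: 14.75
eef_pos: [0.5315, 0.1178, 0.0619]
orientation: [[-0.945, 0.327, -0.0], [0.327, 0.945, -0.001], [0.0, -0.001, -1.0]]
wrist_force: [-2.5, -2.4, 5.8]
grip_width: 0.0487
finger_force: 30.0
```

Run:
```python
from h import *
c='wrist'
im,d=robot.snapshot(c); cv2.imwrite('pics/w5.png',cv2.resize(im[140:300,250:570],None,fx=2.4,fy=2.4))
for n,z in [('stop_face',.03),('fence_face',.02),('steel_bracket',.02)]:
    for uv,sc in pp(n,c)[:4]: print(n,uv.round(),round(sc,2),atz(c,uv,z).round(4))
```

```text
stop_face [411. 230.] 0.89 [0.5492 0.1763 0.03  ]
stop_face [322. 273.] 0.18 [0.5619 0.1064 0.03  ]
fence_face [452. 225.] 0.78 [0.5604 0.2075 0.02  ]
steel_bracket [572.  65.] 0.82 [0.4789 0.297  0.02  ]
steel_bracket [567. 193.] 0.67 [0.5627 0.2892 0.02  ]
steel_bracket [432. 219.] 0.57 [0.5509 0.1949 0.02  ]
```

View pics/w5.png

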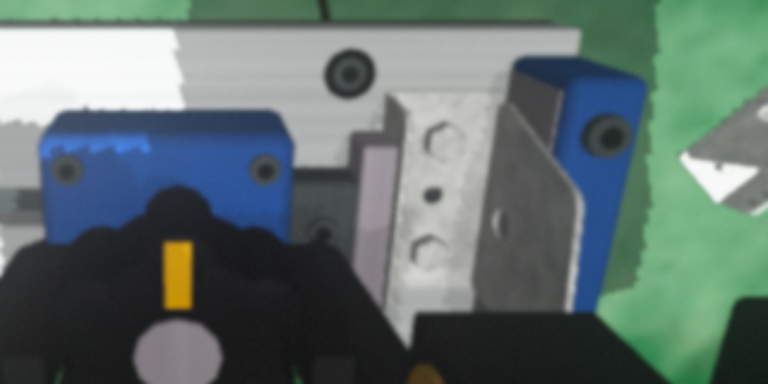

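The bar at (375,220) now bears on the low wall. The bracket is still slightly skewed, with its near corner at the fence. Keep pushing gently.

drive_tool(moves=[{"delta_pos":[0,0.8,0],"delta_rot":[0,0,0]},{"delta_pos":[0,0.8,0],"delta_rot":[0,0,0]},{"delta_pos":[0,0.8,0],"delta_rot":[0,0,0]},{"delta_pos":[0,0,0],"delta_rot":[0,0,0]}])

```text
clock: 15.45
eef_pos: [0.5315, 0.118, 0.0618]
orientation: [[-0.945, 0.327, -0.003], [0.327, 0.945, -0.005], [0.001, -0.005, -1.0]]
wrist_force: [-8.3, -17.1, 10.2]
grip_width: 0.0488
finger_force: 30.0
```

drive_tool(moves=[{"delta_pos":[0,0.8,0],"delta_rot":[0,0,0]},{"delta_pos":[0,0.8,0],"delta_rot":[0,0,0]},{"delta_pos":[0,0,0],"delta_rot":[0,0,0]}])

```text
clock: 15.82
eef_pos: [0.5315, 0.1182, 0.0618]
orientation: [[-0.945, 0.327, -0.005], [0.327, 0.945, -0.007], [0.002, -0.008, -1.0]]
wrist_force: [-11.3, -26.7, 12.3]
grip_width: 0.049
finger_force: 30.0
```

Run:
```python
from h import *
c='wrist'
im,d=robot.snapshot(c); cv2.imwrite('pics/w6.png',cv2.resize(im[140:300,370:570],None,fx=3.7,fy=3.7,interpolation=cv2.INTER_CUBIC))
```

```text
(no output)
```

View pics/w6.png

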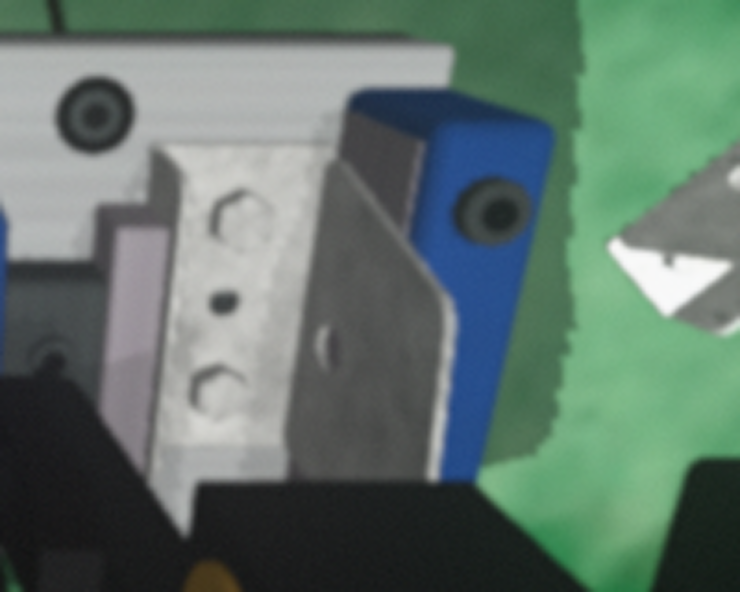

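The wall looks flush with the fence. Travel was 82 mm against the 81.7 mm computed, at 29 N. Take off the load, then open and rise.

drive_tool(moves=[{"delta_pos":[0,-1.5,0],"delta_rot":[0,0,0]},{"delta_pos":[0,-1.5,0],"delta_rot":[0,0,0]},{"delta_pos":[0,0,0],"delta_rot":[0,0,0]}])

```text
clock: 16.25
eef_pos: [0.5315, 0.1179, 0.0618]
orientation: [[-0.945, 0.328, -0.001], [0.328, 0.945, -0.002], [0.001, -0.003, -1.0]]
wrist_force: [-4.6, -7.9, 8.0]
grip_width: 0.0488
finger_force: 30.0
```

drive_tool(moves=[{"delta_pos":[0,0,0],"delta_rot":[0,0,0]},{"delta_pos":[0,0,0],"delta_rot":[0,0,0]},{"delta_pos":[0,0,0],"delta_rot":[0,0,0]},{"delta_pos":[0,0,0],"delta_rot":[0,0,0]},{"delta_pos":[0,0,0],"delta_rot":[0,0,0]},{"delta_pos":[0,0,0],"delta_rot":[0,0,0]}], grip=-1)

```text
clock: 17.0
eef_pos: [0.5319, 0.1193, 0.0617]
orientation: [[-0.945, 0.326, 0.0], [0.326, 0.945, -0.0], [-0.0, -0.0, -1.0]]
wrist_force: [0.0, -0.5, 0.7]
grip_width: 0.0883
finger_force: 0.0
```

drive_tool(moves=[{"delta_pos":[0,0,-10],"delta_rot":[0,0,0]},{"delta_pos":[0,0,-20],"delta_rot":[0,0,0]},{"delta_pos":[0,20,-35],"delta_rot":[0,0,0]},{"delta_pos":[0,20,-40],"delta_rot":[0,0,0]},{"delta_pos":[0,20,-40],"delta_rot":[0,0,0]},{"delta_pos":[0,0,0],"delta_rot":[0,0,0]},{"delta_pos":[0,0,0],"delta_rot":[0,0,0]}])

```text
clock: 17.88
eef_pos: [0.5509, 0.1757, 0.2062]
orientation: [[-0.945, 0.326, -0.001], [0.326, 0.945, -0.0], [0.001, -0.001, -1.0]]
wrist_force: [0.9, -0.1, -1.3]
grip_width: 0.0883
finger_force: 0.0
```

Run:
```python
from h import *
c='wrist'
im,d=robot.snapshot(c); cv2.imwrite('pics/w7.png',cv2.resize(im[100:260,190:430],None,fx=3.3,fy=3.3,interpolation=cv2.INTER_CUBIC))
for n,z in [('knob_grip',.081),('stop_face',.03),('fence_face',.02),('steel_bracket',.02)]:
    for uv,sc in pp(n,c)[:4]: print(n,uv.round(),round(sc,2),atz(c,uv,z).round(4))
```

```text
knob_grip [263. 193.] 0.98 [0.5291 0.118  0.081 ]
stop_face [325. 183.] 0.62 [0.5529 0.1767 0.03  ]
fence_face [353. 181.] 0.82 [0.5642 0.2096 0.02  ]
steel_bracket [341. 175.] 0.96 [0.5516 0.1977 0.02  ]
steel_bracket [423. 162.] 0.92 [0.5698 0.2966 0.02  ]
steel_bracket [484. 124.] 0.92 [0.549  0.3729 0.02  ]
steel_bracket [269.   3.] 0.8 [0.3577 0.1836 0.02  ]
```

View pics/w7.png

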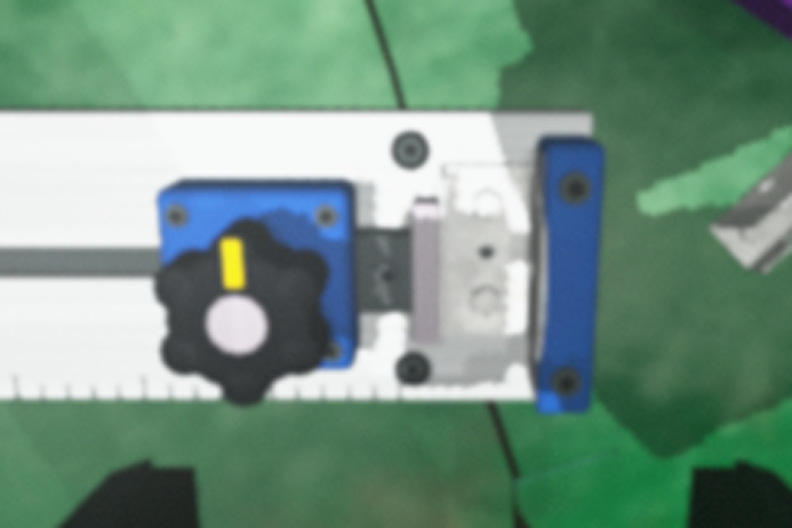

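The bar bears on the bracket at about (440,270), the wall sits flush on the fence at (537,260), and the bracket stands square. The knob mark is about half a turn round. Hand in.

```bash
python3 -c "
from station import robot
print(robot.close_job())"
```

```text
the job is handed in; nothing more can be done
None
```

The knob is broken loose, backed off about half a turn and left slack. The stop is closed on the zinc bracket, which looked flush and square against the fence in the last picture. The job is handed in at about 18 s, but no verdict came back.

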